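# Isolate the book press and hold its beam open

### The arm

A 6-joint arm with a two-finger parallel gripper is mounted at the origin on the work surface. World frame = base frame: x ahead of the robot, y to its left, z up, the work surface at z = 0. Lengths are in m, angles in rad, forces in N, time in s.
With the tool pointing down it reaches from about 0.375 to 0.9 m from the base axis. Payload 3.1 kg.
Tool frame: the origin (TCP) lies at the very end of the fingers, on their centre line; the grasp point (between the pads) lies 19 mm behind it (robot.hold_point_z is the z of the grasp point in the tool frame, in m); z points along the fingers, y is the direction in which the jaws open and shut (so a half turn about z gives the same grasp; the last joint's range is limited). The gripper opens to 87 mm and grips with 3 to 60 N. Pads are 19 mm wide; open, the fingers measure 117 mm over their backs; the gripper's body (75 mm by 190 mm) begins 51 mm behind the grasp point.
Start: joints at [-1.419, 0.527, 1.433, -0, 1.181, -0.178], TCP at [0.202, -0.591, 0.223] pointing down, gripper open.
Joint ranges: [-3.08, 3.08], [-0.75, 2.2], [0.22, 2.44], [-1.43, 4.57], [0, 2.65], [-2.85, 2.85]. Speed limits (rad/s): [2.79, 2.79, 3.14, 3.14, 3.14, 3.14].

### API

Orientations are given as a unit quaternion [x, y, z, w].
In Python, from rig import robot, viewer, spotter gives the robot as it stands.
- The arm moves only by the shell command python3 -m crank 'ROWS' [FORCE]. ROWS is text: rows parted by semicolons, each of 7 numbers parted by spaces: the turn, a rotation vector about the tool's x, y, z in units of 5 degrees (1.0 is 5 degrees), then the shift along the tool's x, y, z in units of 40 mm (1.0 is 40 mm), then the gripper's target within -1 to 1 (shut at 1, half-way at 0, fully open at -1). A call has 1 to 5 rows; each row shifts and turns the pose as measured when the row begins, along the tool's axes as they then stand; what a row does not reach is not made up. A row lasts 1/8 s, in which the tool goes at most 62.5 mm and 10.7 degrees, less where a joint would pass 70% of its speed; a pose out of reach is approached as far as the arm can. A call is refused whole if a number of a shift passes 1 or a number of a turn 1, either way. A call with a gripper value outside its range is refused whole. The fingers move at their own pace and stop on an object; FORCE is the grip in N (left out, the last holds). Time passes only in rows, so rows that do not move let the fingers close. It gives the time, the measured TCP pose, the force and the opening at its end, in the units of the state.
- robot.get_obs(): the state, without advancing time (a new reading comes with each control period).
- viewer.camera(name): name is "side" or "top"; returns a dict with "img" (420x560x3 uint8, red, green, blue), "camera_matrix" (3x3 intrinsics, pixels), "xyz" and "attitude" of the camera in the world. Camera axes: x right, y down, z forward; pixel columns grow to the right and rows downward; lengths in m; the calibration is good to about 2 mm. A picture is of the moment at which its call begins. There is no depth.
- robot.hand_in(): hands the job in, once; it reports no verdict.
Trained networks look in a picture, given as the dict that the camera call returned (one of the last four; its "shot" number tells which), for a name from the list of things; names that differ only in an ending like _2 or _b are one class to them, and where a whole thing is asked for, a point or a joint stands for the part that bears it (a point fixed in the world has none). Each returns a list of dicts, best first, with "score" (0 to 1); they miss things now and then, are a little off and sometimes report something else, mostly with a low value. They report only what shows in the picture. A call takes as long as a camera call. They do not tell look-alikes from the thing itself.
- spotter.boxes_of(name, picture): "at" ([x, y, z] in m, in the coordinates of the camera as it stood for that picture, good to about 4 mm: the middle of the surface that is visible of it).
The state is a dict: "time": time; "q": joint angles; "joint_velocities": joint speeds; "joint_torque": joint torques, N m; "position": TCP position; "tool_rot": TCP orientation; "ft_force": force on the tool from outside, world axes, zero at the start; "moment": the same for the moment, N m; "grip_width": finger opening in m.
Only numpy, scipy, OpenCV 4.12 (cv2) and the standard library are available. Lean on these libraries where they do the work, as an engineer would, in place of code of your own. Each camera call takes 0.05 s, during which the arm holds its last target.

### The job

Switch the heated book press off at the isolator box first: turn its bar handle clockwise, seen from above, until it stops. Then take the upright tab at the free end of the press's clamp beam, pull it sideways against its spring, across the beam towards the robot's side, to free the beam from the ball stud, and lift the beam's free end about 12 cm. Finish while still holding the beam up there with the gripper, steady, so that the book can be taken out; leave the book, the paste jar and the weight where they are.

Things in the scene. Friction and masses are not known exactly. Their poses are not given: they have to be found in the camera images.
- press: Fixed grey press; sizes in mm in its frame. Origin under its bed plate (x ±75, y -205 to 185, 20 thick); z up; -x is the robot's side. Hinge tower (76 over x, top z=125) at y=140; ball stud (32 ball, flat underneath, top z=92) at y=-160. Clamp beam (46 wide, 24 thick, top z=119 closed) runs from tower over the book past the ball; its end cup covers the ball, its latch hooks under it.
- beam_hinge (a point): point on the beam's hinge pin, midway between the cheeks (press frame x=0, y=140, z=107 mm). Its axes turn with the beam; closed they are the press's axes. The pin runs along the press's x.
- beam (a joint): angle of the clamp beam in rad: 0 closed (stop), grows as the free end rises, stop at 0.65. The ball lies 300 mm from the pin: 0.41 rad lifts the free end about 120 mm. With its latch the beam weighs about 0.8 kg (varies by 30 %); lifting takes about 3 to 6 N at the tab; it falls shut if let go.
- latch_tab (a point): upright dark steel finger tab of the latch, on the beam above the ball: 14 mm thick along the press's x (the way to pinch it), 26 mm wide along the beam, 50 mm tall above a slide plate. The point is on its middle line, 27 mm above the plate, 23 mm below its top, 150.5 mm above the table when closed. It is fixed to the latch and tilts with the beam, as do its axes.
- latch (a joint): slide of the latch in m: 0 hooked under the ball (spring rest), grows as the tab is pulled towards the press's -x, stop at 0.018. The beam is free above 0.0105; the spring pulls back with about 4 N at 0 and 10 N at 0.018. While hooked the beam cannot rise. Once the beam is up the latch may spring back.
- isolator_box: fixed grey isolator box on the table, 95 x 95 x 52 mm, origin in the middle of its underside, z up, with two small white marks on top beside the handle: along its +x (on) and 1.2 rad clockwise from it (off).
- isolator_grip (a point): point on the upright turning axis of the isolator's black bar handle, 86 mm above the table, 18 mm below the bar's top, 22 mm above the disc that the bar stands on and 34 mm above the box's top. Its x axis lies along the bar (62 mm long, 14 mm thick, 40 mm tall) and points to the end with the white line, its z axis is up.
- isolator (a joint): angle of the bar handle in rad, clockwise from above: 0 on (bar along the box's x), 1.2 off (stop). It stays where it is left; turning takes about 0.15 N m.
- book: loose brown book, 125 x 178 x 34 mm, lying on the press bed under the beam, origin in the middle of its underside. To be left alone.
- paste_jar: loose white jar, 68 mm across, 85 mm tall, origin in the middle of its underside. To be left alone.
- weight: loose dark steel weight with a knob, 60 mm across, 72 mm tall, origin in the middle of its underside. To be left alone.
Not all that is in view belongs to the job. Of the things like the isolator_box, leave any that is orange or pink; of the rest the smaller one is meant.

How it is judged:
On the way, in this order (a step that is already met when the one before it is completed fails the run):
1. the isolator is turned to off, the beam still closed (value of joint isolator above 1.08 rad and value of joint beam below 0.04 rad), for 0.1 s.
2. the latch is pulled aside with the beam still down (value of joint latch above 0.0105 m and value of joint beam below 0.06 rad), for 0.1 s.
3. the beam's free end is lifted (value of joint beam above 0.32 rad), for 0.2 s.
At the end, for the whole second after the job is handed in: Isolator at off (above 1.05 rad); beam raised more than 0.32 rad (free end about 95 mm up) and still (under 0.08 rad/s), fingers bearing on it (over 1 N); the book still lies on the press bed within 20 mm of its start, jar and weight within 30 mm of theirs (value of joint isolator above 1.05 rad and value of joint beam above 0.32 rad and velocity of joint beam between -0.08 and 0.08 rad/s and contact force between the fingers and press above 1 N and contact force between book and press above 0.5 N and distance of book from where it was at the start of the episode below 0.02 m and distance of each of paste_jar, weight from where it was at the start of the episode below 0.03 m); the arm keeps its last pose, push and grip.
It fails at once if the beam is lifted before the isolator is off (value of joint isolator below 0.9 rad and value of joint beam above 0.06 rad).
It fails at once if the book is disturbed (distance of book from where it was at the start of the episode above 0.02 m).
It fails at once if the paste jar is knocked (distance of paste_jar from where it was at the start of the episode above 0.03 m or angle between paste_jar's own z axis and vertical above 0.5 rad).
It fails at once if the weight is knocked (distance of weight from where it was at the start of the episode above 0.03 m or angle between weight's own z axis and vertical above 0.5 rad).
It also fails if it takes over 50 s, if anything falls off the work surface, if the arm or the gripper's body presses on something with over 40 N, if the wrist force passes 120 N, or if a joint passes its speed limit or range.

## Working session

There is one attempt and no reset: what is moved stays moved. The work goes in short steps, Python scripts to look and compute and a shell command to move; the robot and the scene stay as the last step left them, time stands still between calls to the robot, and variables do not carry over. Pictures are saved under pics/ and viewed, and the job is handed in when it is done.

```bash
ls; mkdir -p pics
python3 - <<'E'
from rig import robot, viewer, spotter
import cv2, numpy as np, pickle
o=robot.get_obs(); print({k:np.round(v,3) for k,v in o.items()})
D={}
for n in ["side","top"]:
    p=viewer.camera(n); D[n]=p
    cv2.imwrite(f"pics/{n}0.png",p["img"][:,:,::-1])
    print(n,p["camera_matrix"],p["xyz"],p["attitude"],p["shot"])
    for t in ["press","latch_tab","isolator_box","isolator_grip","book","paste_jar","weight","beam_hinge"]:
        try:
            for r in spotter.boxes_of(t,p): print(t,r)
        except Exception as e: print(t,e)
pickle.dump(D,open("d0.pkl","wb"))
E
```

```text
pics
{'time': np.float64(0.0), 'q': array([-1.42 ,  0.528,  1.434,  0.   ,  1.181, -0.178]), 'joint_velocities': array([-0.002, -0.001,  0.001, -0.   , -0.   , -0.001]), 'joint_torque': array([  0.   , -44.004, -17.659,   0.064,   0.058,  -0.   ]), 'position': array([ 0.202, -0.591,  0.222]), 'tool_rot': array([ 0.986,  0.164,  0.   , -0.001]), 'ft_force': array([ 0.239, -0.941, -0.03 ]), 'moment': array([ 0.012, -0.019,  0.007]), 'grip_width': np.float64(0.087)}
side [[389.18805129   0.         279.95323957]
 [  0.         389.18805129 203.62909771]
 [  0.           0.           1.        ]] [-0.05888559  0.86234385  0.73352517] [-0.23386434  0.83221128 -0.4825722   0.14091105] 1
press {'at': [-0.09, 0.1213, 1.1347], 'score': 0.74}
latch_tab {'at': [0.0263, -0.0105, 1.2548], 'score': 0.73}
isolator_box {'at': [0.1826, -0.02, 1.4083], 'score': 0.73}
isolator_box {'at': [-0.1689, -0.0262, 1.3949], 'score': 0.61}
isolator_grip {'at': [-0.1795, -0.0703, 1.3904], 'score': 0.62}
isolator_grip {'at': [0.2083, -0.0633, 1.4179], 'score': 0.48}
book {'at': [-0.0512, 0.131, 1.1426], 'score': 0
[... 595 characters left out ...]
: [0.2875, 0.1022, 1.4427], 'score': 0.9}
isolator_box {'at': [0.0848, -0.2275, 1.4479], 'score': 0.77}
isolator_box {'at': [0.4739, 0.0991, 1.4408], 'score': 0.57}
isolator_box {'at': [0.0542, 0.0113, 1.3725], 'score': 0.27}
isolator_grip {'at': [0.4771, 0.0944, 1.4031], 'score': 0.75}
isolator_grip {'at': [0.3256, 0.2745, 1.3619], 'score': 0.73}
isolator_grip {'at': [0.0859, -0.2413, 1.4093], 'score': 0.7}
isolator_grip {'at': [0.2908, 0.1025, 1.4025], 'score': 0.53}
book {'at': [-0.0881, 0.0189, 1.4423], 'score': 0.77}
paste_jar {'at': [0.2478, -0.1819, 1.43], 'score': 0.54}
weight {'at': [-0.4011, 0.1135, 1.4473], 'score': 0.57}
beam_hinge {'at': [-0.081, -0.0157, 1.3858], 'score': 0.61}
```

View pics/top0.png

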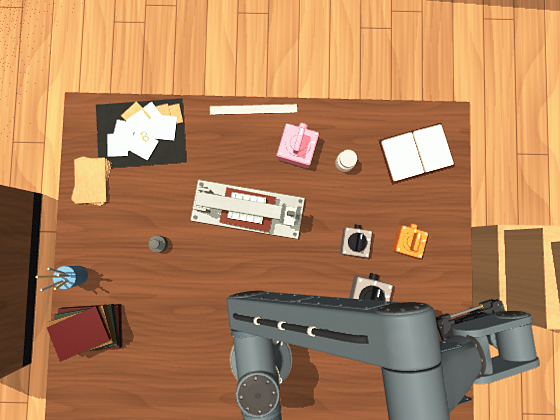

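View pics/side0.png

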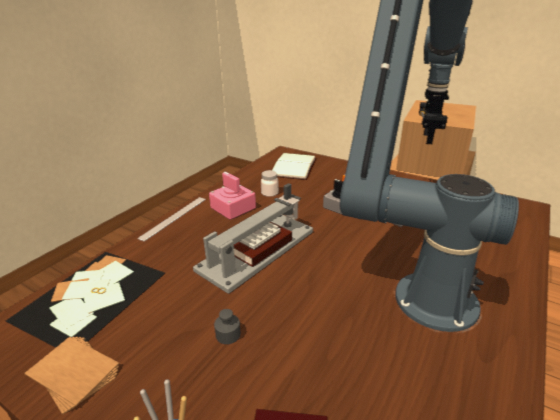

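```bash
cat > h.py <<'E'
import numpy as np, cv2, pickle
from scipy.spatial.transform import Rotation as R
def w(p,at): return np.array(p["xyz"])+R.from_quat(p["attitude"]).apply(at)
def pix(p,X):
    c=R.from_quat(p["attitude"]).inv().apply(np.array(X)-p["xyz"]); K=p["camera_matrix"]
    return (K@c.T).T[...,:2]/c[...,2:3]
def atz(p,u,v,z):
    K=p["camera_matrix"]; d=R.from_quat(p["attitude"]).apply(np.linalg.inv(K)@[u,v,1.]); o=np.array(p["xyz"])
    return o+d*(z-o[2])/d[2]
E
python3 - <<'E'
from h import *
D=pickle.load(open("d0.pkl","rb"));t=D["top"];s=D["side"]
for n,a in dict(tab=[0.0548,0.0143,1.3735],boxA=[0.2875,0.1022,1.4427],gripA=[.2908,.1025,1.4025],boxB=[.3278,.2574,1.4142],gripB=[.3256,.2745,1.3619],pink=[0.0848,-0.2275,1.4479],orange=[.4739,.0991,1.4408],jar=[0.2478,-0.1819,1.43],weight=[-.4011,.1135,1.4473],hinge=[-.081,-.0157,1.3858],press=[-.0872,-.0102,1.4271]).items(): print(n,w(t,a).round(3))
for n,a in dict(tab=[0.0263,-0.0105,1.2548],jar=[-0.0462,-0.0815,1.5123],weight=[-0.1201,0.2886,0.9004],hinge=[-.0612,.0526,1.1579]).items(): print('s',n,w(s,a).round(3))
im=t["img"][:,:,::-1]
a=cv2.resize(im[215:315,320:440],None,fx=5,fy=5,interpolation=cv2.INTER_CUBIC); cv2.imwrite("pics/c1.png",a)
b=cv2.resize(im[170:250,180:320],None,fx=5,fy=5,interpolation=cv2.INTER_CUBIC); cv2.imwrite("pics/c2.png",b)
c=cv2.resize(s["img"][170:290,180:330,::-1],None,fx=5,fy=5,interpolation=cv2.INTER_CUBIC); cv2.imwrite("pics/c3.png",c)
E
```

```text
tab [ 0.498 -0.09   0.127]
boxA [ 0.421 -0.324  0.053]
gripA [ 0.417 -0.328  0.093]
boxB [ 0.265 -0.368  0.07 ]
gripB [ 0.244 -0.366  0.121]
pink [ 0.745 -0.114  0.071]
orange [ 0.428 -0.511  0.056]
jar [ 0.702 -0.278  0.086]
weight [0.394 0.364 0.044]
hinge [0.526 0.047 0.116]
press [0.523 0.053 0.075]
s tab [ 0.499 -0.081  0.122]
s jar [ 0.697 -0.263  0.057]
s weight [0.385 0.384 0.038]
s hinge [0.513 0.063 0.116]
```

View pics/c1.png

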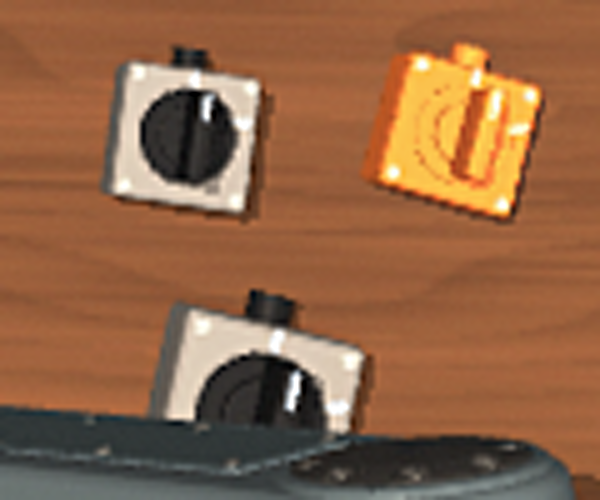

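View pics/c2.png

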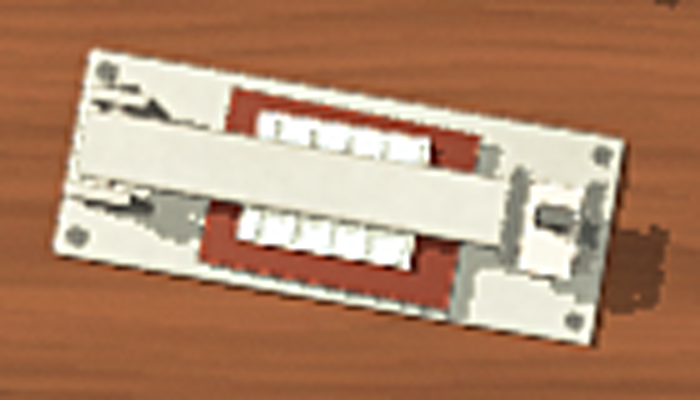

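View pics/c3.png

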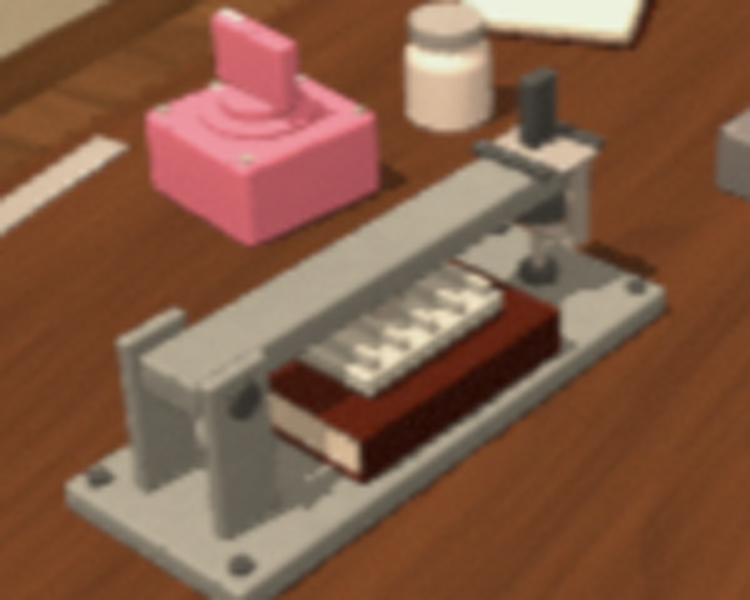

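Run:
```python
from h import *
from scipy.optimize import least_squares
D=pickle.load(open("d0.pkl","rb"));t=D["top"]
im=t["img"].astype(int)
def seg(x0,y0,x1,y1,thr,seed):
    s=im[y0:y1,x0:x1]; m=((s.min(2)>thr)&(s.max(2)-s.min(2)<45)).astype(np.uint8)
    m=cv2.morphologyEx(m,cv2.MORPH_CLOSE,np.ones((3,3)))
    n,l=cv2.connectedComponents(m); 
    ids,c=np.unique(l[l>0],return_counts=True); k=ids[c.argmax()]
    pts=np.argwhere(l==k)[:,::-1]+[x0,y0]; return pts.astype(np.float32)
p=seg(335,222,378,262,150,None); print("A",cv2.minAreaRect(p),len(p)); 
bx=cv2.boxPoints(cv2.minAreaRect(p)); W=np.array([atz(t,*b,0.052) for b in bx]); print(W.round(4),W.mean(0), np.linalg.norm(np.diff(W,axis=0),axis=1))
p=seg(185,172,312,245,130,None); print("bed",cv2.minAreaRect(p),len(p))
bx=cv2.boxPoints(cv2.minAreaRect(p)); W=np.array([atz(t,*b,0.02) for b in bx]); print(W.round(4),W.mean(0), np.linalg.norm(np.diff(W,axis=0),axis=1))
# manual fit press from corners
obs=np.array([[92,48],[625,140],[592,345],[52,250]])/5-0.4+[180,170]
mod=np.array([[75,185,20],[75,-205,20],[-75,-205,20],[-75,185,20]])/1000
def T(q,m): c,s=np.cos(q[2]),np.sin(q[2]); return m@np.array([[c,-s,0],[s,c,0],[0,0,1]]).T+[q[0],q[1],0]
r=least_squares(lambda q:(pix(t,T(q,mod))-obs).ravel(),[.52,.05,-.15]); print("press",r.x,r.fun.round(2))
tab=T(r.x,np.array([[0,-160,150.5],[0,-160,173.5],[0,140,107]])/1000); print(tab,pix(t,tab), pix(D["side"],tab))
obs=np.array([[122,62],[262,80],[247,215],[107,192]])/5-0.4+[320,215]
mod=np.array([[47.5,47.5,52],[47.5,-47.5,52],[-47.5,-47.5,52],[-47.5,47.5,52]])/1000
r=least_squares(lambda q:(pix(t,T(q,mod))-obs).ravel(),[.42,.-.32,-.15] if 0 else [.42,-.32,-.15]); print("box",r.x,r.fun.round(2))
g=T(r.x,np.array([[0,0,104],[31,0,104],[-31,0,104],[0,0,86],[41,0,52]])/1000);print(g,(pix(t,g)-[320,215]+.4)*5)
```

```text
File "<stdin>", line 23
    r=least_squares(lambda q:(pix(t,T(q,mod))-obs).ravel(),[.42,.-.32,-.15] if 0 else [.42,-.32,-.15]); print("box",r.x,r.fun.round(2))
                                                                ^
SyntaxError: invalid syntax
```

Run:
```python
from h import *
from scipy.optimize import least_squares
D=pickle.load(open("d0.pkl","rb"));t=D["top"]
im=t["img"].astype(int)
def seg(x0,y0,x1,y1,thr):
    s=im[y0:y1,x0:x1]; m=((s.min(2)>thr)&(s.max(2)-s.min(2)<45)).astype(np.uint8)
    m=cv2.morphologyEx(m,cv2.MORPH_CLOSE,np.ones((3,3)))
    n,l=cv2.connectedComponents(m); 
    ids,c=np.unique(l[l>0],return_counts=True); k=ids[c.argmax()]
    pts=np.argwhere(l==k)[:,::-1]+[x0,y0]; return pts.astype(np.float32)
for nm,a,z in (("A",(335,222,378,262,150),.052),("bed",(185,172,312,245,130),.02)):
    p=seg(*a); print(nm,cv2.minAreaRect(p),len(p)); 
    bx=cv2.boxPoints(cv2.minAreaRect(p)); W=np.array([atz(t,*b,z) for b in bx]); print(W.round(4),W.mean(0), np.linalg.norm(np.diff(W,axis=0),axis=1))
def T(q,m): c,s=np.cos(q[2]),np.sin(q[2]); return m@np.array([[c,-s,0],[s,c,0],[0,0,1]]).T+[q[0],q[1],0]
obs=np.array([[92,48],[625,140],[592,345],[52,250]])/5-0.4+[180,170]
mod=np.array([[75,185,20],[75,-205,20],[-75,-205,20],[-75,185,20]])/1000
r=least_squares(lambda q:(pix(t,T(q,mod))-obs).ravel(),[.52,.05,-.15]); print("press",r.x,r.fun.round(2))
tab=T(r.x,np.array([[0,-160,150.5],[0,-160,173.5],[0,140,107]])/1000); print(tab,(pix(t,tab)-[180,170]+.4)*5, (pix(D["side"],tab)-[180,170]+.4)*5)
obs=np.array([[122,62],[262,80],[247,215],[107,192]])/5-0.4+[320,215]
mod=np.array([[47.5,47.5,52],[47.5,-47.5,52],[-47.5,-47.5,52],[-47.5,47.5,52]])/1000
r=least_squares(lambda q:(pix(t,T(q,mod))-obs).ravel(),[.42,-.32,-.15]); print("box",r.x,r.fun.round(2))
g=T(r.x,np.array([[0,0,104],[31,0,104],[-31,0,104],[0,0,86],[41,0,52]])/1000);print(g,(pix(t,g)-[320,215]+.4)*5)
```

```text
A ((356.7461853027344, 242.03079223632812), (26.29536247253418, 26.419397354125977), 7.125016689300537) 374
[[ 0.3786 -0.2765  0.052 ]
 [ 0.4699 -0.287   0.052 ]
 [ 0.4606 -0.3781  0.052 ]
 [ 0.3694 -0.3672  0.052 ]] [ 0.41961866 -0.32720183  0.052     ] [0.09184028 0.09158264 0.09182138]
bed ((247.33265686035156, 208.8372802734375), (108.6954574584961, 41.44900894165039), 9.688787460327148) 3634
[[ 0.4841  0.2602  0.02  ]
 [ 0.6313  0.2407  0.02  ]
 [ 0.5743 -0.1449  0.02  ]
 [ 0.4277 -0.1226  0.02  ]] [0.52936584 0.05835481 0.02      ] [0.14857122 0.38982187 0.14825735]
press [ 0.53121573  0.06712291 -0.14983155] [-0.21 -0.38  0.32 -0.16 -0.09  0.19 -0.01  0.34]
[[ 0.50733228 -0.09108449  0.1505    ]
 [ 0.50733228 -0.09108449  0.1735    ]
 [ 0.55211375  0.20555438  0.107     ]] [[555.50560879 218.31283629]
 [557.18184642 215.74782618]
 [113.23896147 146.40926849]] [[539.28052783 105.2386976 ]
 [539.3061849   73.28674031]
 [195.21498929 370.54826334]]
box [ 0.41954171 -0.32634579 -0.11440067] [ 0.65 -0.38 -0.32 -0.25 -0.59 -0.11  0.26  0.73]
[[ 0.41954171 -0.32634579  0.104     ]
 [ 0.45033908 -0.32988448  0.104     ]
 [ 0.38874435 -0.3228071   0.104     ]
 [ 0.41954171 -0.32634579  0.086     ]
 [ 0.46027371 -0.331026    0.052     ]] [[200.38942917 136.90612551]
 [205.99343056  91.06966843]
 [194.7670009  182.89330037]
 [194.76067508 136.96847038]
 [191.68598273  78.66379971]]
```

```bash
cat > go.py <<'E'
import sys
from h import *
from rig import robot
def go(pos,yaw,tilt=0):
    # tool x at heading yaw, z down, then tilt about tool y
    c,s=np.cos(yaw),np.sin(yaw)
    G=R.from_matrix(np.array([[c,s,0],[s,-c,0],[0,0,-1]]))*R.from_rotvec([0,tilt,0])
    o=robot.get_obs(); C=R.from_quat(o["tool_rot"])
    print("t",round(float(o["time"]),2),"pos",np.round(o["position"],4),"q",np.round(o["q"],2),"F",np.round(o["ft_force"],1),"M",np.round(o["moment"],2),"w",round(float(o["grip_width"]),4))
    M=C.as_matrix(); print("yaw",round(np.arctan2(M[1,0],M[0,0]),3))
    print("turn units",((C.inv()*G).as_rotvec()/np.radians(5)).round(2),"shift units",(C.inv().apply(np.array(pos)-o["position"])/.04).round(2))
if __name__=="__main__":
    a=[float(v) for v in sys.argv[1:]]; go(a[:3],*a[3:])
E
python3 go.py 0.4195 -0.327 0.20 -0.12
```

```text
t 0.9 pos [ 0.2024 -0.5913  0.2226] q [-1.42  0.53  1.43 -0.    1.18 -0.18] F [-1.1  0.1 -1. ] M [ 0.01 -0.04  0.02] w 0.0873
yaw 0.33
turn units [0.   0.   5.15] shift units [ 7.27 -4.49  0.56]
```

```bash
python3 -m crank '0 0 1 0.7 -0.4 0 -1;0 0 1 0.7 -0.4 0 -1;0 0 1 0.8 -0.4 0 -1;0 0 1 0.8 -0.3 0 -1;0 0 1 0.8 -0.2 0 -1' ; python3 go.py 0.4195 -0.327 0.20 -0.12
```

```text
time: 1.52
position: [0.341, -0.5027, 0.2227]
tool_rot: [0.998, -0.063, -0.0, 0.001]
ft_force: [-0.9, 0.3, 0.2]
grip_width: 0.087
t 1.52 pos [ 0.341  -0.5027  0.2227] q [-1.16  0.5   1.48 -0.    1.16  0.54] F [-0.9  0.3  0.2] M [ 0.02  0.03 -0.06] w 0.087
yaw -0.126
turn units [ 0.02  0.   -0.07] shift units [ 1.39 -4.61  0.56]
```

```bash
python3 -m crank '0 0 0 0.28 -0.92 0.1 -1;0 0 0 0.28 -0.92 0.1 -1;0 0 0 0.28 -0.92 0.1 -1;0 0 0 0.28 -0.92 0.1 -1;0 0 0 0.27 -0.92 0.1 -1' ; python3 go.py 0.4195 -0.327 0.20 -0.12
python3 - <<'E'
from h import *
from rig import viewer
p=viewer.camera("top"); pickle.dump(p,open("t1.pkl","wb"))
cv2.imwrite("pics/t1.png",p["img"][:,:,::-1])
E
```

```text
time: 2.15
position: [0.424, -0.325, 0.2024]
tool_rot: [0.998, -0.064, 0.002, 0.003]
ft_force: [1.0, 0.9, 0.5]
grip_width: 0.0875
t 2.15 pos [ 0.424  -0.325   0.2024] q [-0.86  0.43  1.69 -0.    1.02  0.84] F [1.  0.9 0.5] M [ 0.1  -0.01  0.04] w 0.0875
yaw -0.128
turn units [ 0.07 -0.05 -0.09] shift units [-0.1   0.06  0.06]
```

View pics/t1.png

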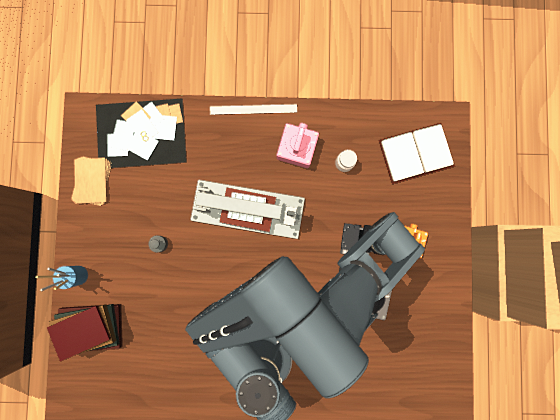

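```bash
python3 -m crank '0 0 0 -0.1 0.06 0.8 -1;0 0 0 0 0 0.8 -1;0 0 0 0 0 0.8 -1;0 0 0 0 0 0.4 -1;0 0 0 0 0 0 -1' ; python3 go.py 0.4195 -0.327 0.072 -0.12
python3 - <<'E'
from h import *
from rig import viewer
p=viewer.camera("side"); pickle.dump(p,open("s1.pkl","wb"))
cv2.imwrite("pics/s1.png",cv2.resize(p["img"][120:300,250:490,::-1],None,fx=3,fy=3))
E
```

```text
time: 2.82
position: [0.4227, -0.3217, 0.0883]
tool_rot: [0.998, -0.06, 0.003, 0.002]
ft_force: [0.2, -0.2, -0.2]
grip_width: 0.0869
t 2.83 pos [ 0.4227 -0.3217  0.0883] q [-0.86  0.6   1.79  0.    0.74  0.83] F [ 0.2 -0.2 -0.2] M [0.05 0.03 0.01] w 0.0869
yaw -0.121
turn units [ 0.04 -0.07 -0.01] shift units [-0.07  0.14  0.41]
```

View pics/s1.png

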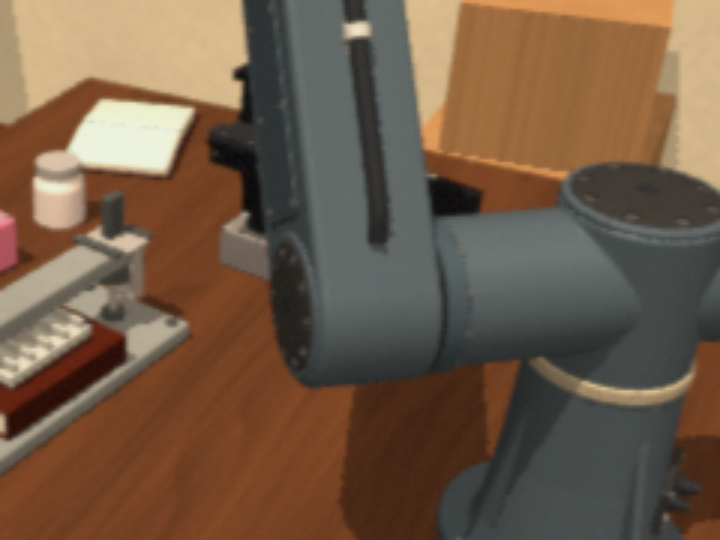

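```bash
python3 -m crank '0 0 0 -0.08 0.15 0.4 -1;0 0 0 0 0 0 -1' ; python3 go.py 0.4195 -0.327 0.072 -0.12
```

```text
time: 3.12
position: [0.4198, -0.3292, 0.0735]
tool_rot: [0.998, -0.06, 0.005, 0.004]
ft_force: [0.1, -0.1, -0.5]
grip_width: 0.087
t 3.12 pos [ 0.4198 -0.3292  0.0735] q [-0.88  0.63  1.79  0.    0.71  0.81] F [ 0.1 -0.1 -0.5] M [ 0.08  0.02 -0.02] w 0.087
yaw -0.121
turn units [ 0.08 -0.11 -0.01] shift units [-0.02 -0.05  0.04]
```

Close with moderate force.

```bash
python3 -m crank '0 0 0 0 0 0 1;0 0 0 0 0 0 1;0 0 0 0 0 0 1;0 0 0 0 0 0 1;0 0 0 0 0 0 1' 25; python3 go.py 0.4195 -0.327 0.072 -0.12;python3 -m crank '0 0 0 0 0 0 1;0 0 0 0 0 0 1;0 0 0 0 0 0 1' 25; python3 go.py 0.4195 -0.327 0.072 -0.12
```

```text
time: 3.75
position: [0.4204, -0.33, 0.0748]
tool_rot: [0.998, -0.06, 0.006, 0.005]
ft_force: [0.0, -0.5, 0.4]
grip_width: 0.0448
t 3.75 pos [ 0.4204 -0.33    0.0748] q [-0.88  0.63  1.79  0.    0.71  0.81] F [ 0.  -0.5  0.4] M [ 0.07  0.06 -0.  ] w 0.0448
yaw -0.121
turn units [ 0.1  -0.13 -0.01] shift units [-0.03 -0.07  0.07]
time: 4.12
position: [0.4205, -0.3266, 0.0747]
tool_rot: [0.998, -0.062, 0.005, 0.001]
ft_force: [8.3, 14.2, 5.6]
grip_width: 0.015
t 4.12 pos [ 0.4205 -0.3266  0.0747] q [-0.87  0.63  1.79  0.01  0.71  0.81] F [ 8.3 14.2  5.6] M [ 2.6  -1.42 -0.13] w 0.015
yaw -0.125
turn units [ 0.02 -0.12 -0.05] shift units [-0.03  0.01  0.07]
```

```bash
python3 -m crank '0 0 0 0 0 0 1;0 0 0.5 0 0 0 1;0 0 1 0 0 0 1;0 0 1 0 0 0 1;0 0 1 0 0 0 1'; python3 go.py 0.4195 -0.327 0.074 -1.34
```

```text
time: 4.75
position: [0.4208, -0.326, 0.0747]
tool_rot: [0.976, -0.216, 0.005, 0.001]
ft_force: [0.7, 0.0, 0.2]
grip_width: 0.0137
t 4.75 pos [ 0.4208 -0.326   0.0747] q [-0.87  0.63  1.79  0.01  0.71  1.13] F [0.7 0.  0.2] M [ 0.13 -0.03  0.16] w 0.0137
yaw -0.435
turn units [-0.06 -0.11 10.37] shift units [-0.02  0.04  0.02]
```

Turning well (moment ≈0.16 N m as expected).

```bash
python3 -m crank '0 0 1 0 0 0 1;0 0 1 0 0 0 1;0 0 1 0 0 0 1;0 0 1 0 0 0 1;0 0 1 0 0 0 1';python3 go.py 0.4208 -0.326 0.074 -1.34; python3 -m crank '0 0 1 0 0 0 1;0 0 1 0 0 0 1;0 0 1 0 0 0 1;0 0 1 0 0 0 1'; python3 go.py 0.4208 -0.326 0.074 -1.34
```

```text
time: 5.38
position: [0.4206, -0.3263, 0.0747]
tool_rot: [0.905, -0.426, 0.005, 0.0]
ft_force: [0.4, 1.1, 1.0]
grip_width: 0.0136
t 5.38 pos [ 0.4206 -0.3263  0.0747] q [-0.87  0.63  1.79  0.01  0.71  1.58] F [0.4 1.1 1. ] M [0.12 0.04 0.16] w 0.0136
yaw -0.881
turn units [-0.06 -0.09  5.26] shift units [-0.   -0.01  0.02]
time: 5.88
position: [0.4204, -0.3264, 0.0747]
tool_rot: [0.815, -0.58, 0.005, 0.0]
ft_force: [0.9, 0.9, -0.3]
grip_width: 0.0137
t 5.88 pos [ 0.4204 -0.3264  0.0747] q [-0.87  0.63  1.79  0.    0.71  1.93] F [ 0.9  0.9 -0.3] M [0.11 0.09 0.18] w 0.0137
yaw -1.237
turn units [-0.06 -0.09  1.18] shift units [-0.01 -0.01  0.02]
```

```bash
python3 -m crank '0 0 1 0 0 0 1;0 0 0.6 0 0 0 1;0 0 0 0 0 0 1'; python3 go.py 0.4208 -0.326 0.074 -1.34
```

```text
time: 6.25
position: [0.4203, -0.3263, 0.0747]
tool_rot: [0.773, -0.634, 0.004, 0.001]
ft_force: [0.0, 1.3, -0.1]
grip_width: 0.0141
t 6.25 pos [ 0.4203 -0.3263  0.0747] q [-0.87  0.63  1.79  0.    0.71  2.07] F [ 0.   1.3 -0.1] M [ 0.25 -0.08  0.54] w 0.0141
yaw -1.374
turn units [-0.05 -0.09 -0.39] shift units [-0.   -0.01  0.02]
```

```bash
python3 -m crank '0 0 0 0 0 0 -1;0 0 0 0 0 0 -1;0 0 0 0 0 0 -1;0 0 0 0 0 0 -1;0 0 0 0 0 0 -1'; python3 -m crank '0 0 0 0 0 -0.5 -1;0 0 0 0 0 -1 -1;0 0 0 0 0 -1 -1;0 0 0 0 0 -1 -1;0 0 0 0 0 -1 -1'; python3 go.py 0.507 -0.091 0.25 -1.72
```

```text
time: 6.88
position: [0.4201, -0.327, 0.0747]
tool_rot: [0.773, -0.635, 0.005, 0.001]
ft_force: [-0.4, -0.2, -0.4]
grip_width: 0.0564
time: 7.5
position: [0.4171, -0.324, 0.256]
tool_rot: [0.772, -0.635, -0.0, -0.0]
ft_force: [0.5, -0.6, 0.7]
grip_width: 0.0867
t 7.5 pos [ 0.4171 -0.324   0.256 ] q [-0.87  0.36  1.63  0.    1.15  2.07] F [ 0.5 -0.6  0.7] M [ 0.09 -0.05 -0.03] w 0.0867
yaw -1.376
turn units [0.   0.01 3.94] shift units [-5.28 -3.33  0.15]
```

```bash
python3 -m crank '0 0 -1 -0.5 -0.3 0 -1;0 0 -1 -0.6 -0.3 0 -1;0 0 -1 -0.6 -0.3 0 -1;0 0 -1 -0.6 -0.2 0 -1;0 0 -1 -0.6 -0.1 0 -1'; python3 -m crank '0 0 -1 -0.5 0 0 -1;0 0 -1 -0.5 0 0 -1;0 0 -1 -0.5 0 0 -1;0 0 -1 0 0 0 -1;0 0 -1 0 0 0 -1';python3 -m crank '0 0 -1 0 0 0 -1;0 0 -1 0 0 0 -1;0 0 -1 0 0 0 -1;0 0 -1 0 0 0 -1;0 0 -1 0 0 0 -1'; python3 go.py 0.507 -0.091 0.25 1.42
```

```text
time: 8.12
position: [0.4217, -0.2015, 0.2601]
tool_rot: [0.894, -0.448, 0.006, 0.002]
ft_force: [-0.7, -0.1, -0.8]
grip_width: 0.0871
time: 8.75
position: [0.3781, -0.1523, 0.2592]
tool_rot: [0.972, -0.235, 0.004, 0.002]
ft_force: [-0.1, 0.6, -0.5]
grip_width: 0.0868
time: 9.38
position: [0.3769, -0.1513, 0.2593]
tool_rot: [1.0, -0.012, 0.003, 0.003]
ft_force: [0.1, -0.1, 0.2]
grip_width: 0.0868
t 9.38 pos [ 0.3769 -0.1513  0.2593] q [-0.66  0.17  1.9  -0.    1.06  0.94] F [ 0.1 -0.1  0.2] M [ 0.    0.01 -0.02] w 0.0868
yaw -0.024
turn units [ 1.200e-01 -1.000e-02 -1.655e+01] shift units [ 3.21 -1.59  0.25]
```

```bash
python3 -m crank '0 0 -1 0.6 -0.3 0 -1;0 0 -1 0.6 -0.3 0 -1;0 0 -1 0.6 -0.4 0 -1;0 0 -1 0.3 -0.5 0 -1;0 0 -1 0.3 -0.4 0 -1'; python3 -m crank '0 0 -1 0 0 0 -1;0 0 -1 0 0 0 -1;0 0 -1 0 0 0 -1;0 0 -1 0 0 0 -1;0 0 -1 0 0 0 -1';python3 -m crank '0 0 -1 0 0 0 -1;0 0 -1 0 0 0 -1;0 0 -1 0 0 0 -1;0 0 -1 0 0 0 -1;0 0 -1 0 0 0 -1'; python3 go.py 0.507 -0.091 0.25 1.42
python3 - <<'E'
from h import *
from rig import viewer
p=viewer.camera("top"); pickle.dump(p,open("t2.pkl","wb"))
cv2.imwrite("pics/t2.png",cv2.resize(p["img"][150:300,170:430,::-1],None,fx=3,fy=3,interpolation=cv2.INTER_CUBIC))
E
```

```text
time: 10.0
position: [0.4602, -0.0641, 0.2593]
tool_rot: [0.978, 0.21, 0.003, 0.004]
ft_force: [0.7, 0.1, 0.6]
grip_width: 0.0871
time: 10.62
position: [0.4594, -0.0617, 0.259]
tool_rot: [0.905, 0.425, 0.001, 0.004]
ft_force: [0.1, -0.2, 0.2]
grip_width: 0.0872
time: 11.25
position: [0.4581, -0.0613, 0.2588]
tool_rot: [0.787, 0.617, 0.0, 0.004]
ft_force: [-0.5, 0.6, -0.2]
grip_width: 0.0872
t 11.25 pos [ 0.4581 -0.0613  0.2588] q [-0.37  0.26  1.78 -0.    1.1  -0.13] F [-0.5  0.6 -0.2] M [ 0.05 -0.09  0.02] w 0.0872
yaw 1.329
turn units [ 0.07  0.06 -1.05] shift units [-0.43  1.36  0.23]
```

View pics/t2.png

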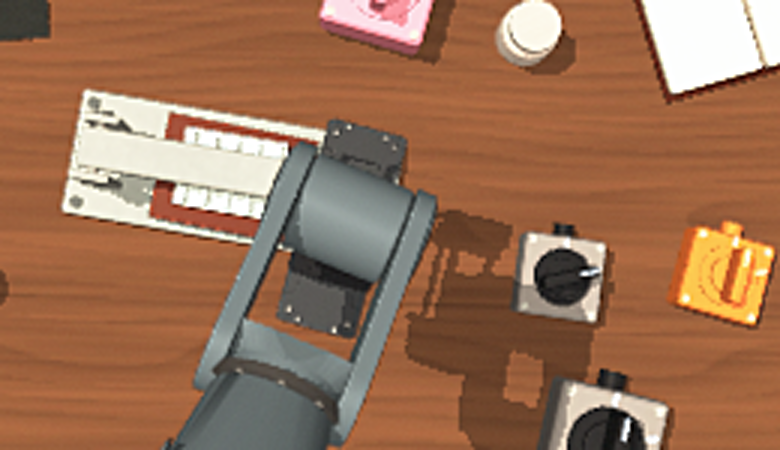

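```bash
python3 -m crank '0 0 -1 -0.2 0.5 0.2 -1;0 0 0 -0.15 0.6 0.2 -1;0 0 0 -0.1 0.3 0.2 -1;0 0 0 0 0 0 -1';  python3 go.py 0.507 -0.091 0.134 1.42
```

```text
time: 11.8
position: [0.5098, -0.0894, 0.2344]
tool_rot: [0.759, 0.651, -0.0, 0.003]
ft_force: [-1.3, 0.6, 0.4]
grip_width: 0.0873
t 11.8 pos [ 0.5098 -0.0894  0.2344] q [-0.39  0.37  1.69 -0.    1.08 -0.23] F [-1.3  0.6  0.4] M [ 0.01 -0.04 -0.02] w 0.0873
yaw 1.417
turn units [ 0.05  0.06 -0.03] shift units [-0.04 -0.07  2.51]
```

```bash
python3 -m crank '0 0 0 0 -0.05 0.8 -1;0 0 0 0 0 0.8 -1;0 0 0 0 0 0.6 -1;0 0 0 0 0 0 -1';  python3 go.py 0.507 -0.091 0.1325 1.42
```

```text
time: 12.3
position: [0.5059, -0.0882, 0.1458]
tool_rot: [0.76, 0.65, -0.001, 0.003]
ft_force: [0.3, -0.0, -0.2]
grip_width: 0.0869
t 12.3 pos [ 0.5059 -0.0882  0.1458] q [-0.39  0.49  1.79 -0.    0.86 -0.23] F [ 0.3 -0.  -0.2] M [-0.07 -0.12 -0.03] w 0.0869
yaw 1.416
turn units [ 0.04  0.05 -0.05] shift units [-0.06  0.04  0.33]
```

```bash
python3 -m crank '0 0 0 -0.06 0.04 0.33 -1;0 0 0 0 0 0 -1';  python3 go.py 0.507 -0.091 0.1325 1.42
python3 - <<'E'
from h import *
from rig import viewer
p=viewer.camera("side")
cv2.imwrite("pics/s2.png",cv2.resize(p["img"][120:300,170:370,::-1],None,fx=4,fy=3.3,interpolation=cv2.INTER_CUBIC))
E
```

```text
time: 12.55
position: [0.5078, -0.0911, 0.1336]
tool_rot: [0.76, 0.65, -0.0, 0.004]
ft_force: [-0.6, 0.2, 0.3]
grip_width: 0.0867
t 12.55 pos [ 0.5078 -0.0911  0.1336] q [-0.39  0.51  1.79 -0.01  0.83 -0.23] F [-0.6  0.2  0.3] M [-0.02 -0.08 -0.02] w 0.0867
yaw 1.416
turn units [ 0.07  0.06 -0.04] shift units [ 0.   -0.02  0.03]
```

View pics/s2.png

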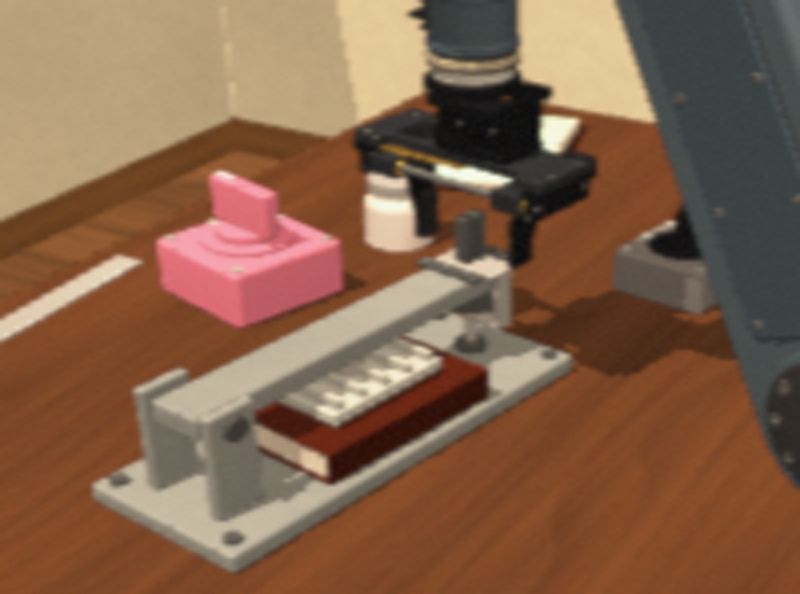

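```bash
python3 -m crank '0 0 0 0 0 0 1;0 0 0 0 0 0 1;0 0 0 0 0 0 1;0 0 0 0 0 0 1;0 0 0 0 0 0 1' 40; python3 -m crank '0 0 0 0 0 0 1;0 0 0 0 0 0 1;0 0 0 0 0 0 1;0 0 0 0 0 0 1';  python3 go.py 0.507 -0.091 0.1325 1.42
```

```text
time: 13.22
position: [0.5094, -0.0916, 0.1359]
tool_rot: [0.76, 0.65, 0.001, 0.006]
ft_force: [0.3, 0.2, -0.1]
grip_width: 0.0452
time: 13.72
position: [0.5075, -0.0912, 0.1356]
tool_rot: [0.759, 0.651, -0.0, 0.005]
ft_force: [-0.5, 0.1, 2.2]
grip_width: 0.0137
t 13.72 pos [ 0.5075 -0.0912  0.1356] q [-0.39  0.51  1.79 -0.01  0.83 -0.23] F [-0.5  0.1  2.2] M [-0.03  0.26  0.19] w 0.0137
yaw 1.417
turn units [ 0.07  0.07 -0.03] shift units [ 0.   -0.01  0.08]
```

```bash
python3 -m crank '0 0 0 0 -0.15 0 1;0 0 0 0 -0.15 0 1;0 0 0 0 -0.12 0 1;0 0 0 0 0 0 1';  python3 go.py 0.5075 -0.0912 0.1356 1.42
```

```text
time: 14.22
position: [0.5002, -0.0902, 0.1357]
tool_rot: [0.76, 0.65, 0.007, 0.013]
ft_force: [6.9, 0.2, -5.8]
grip_width: 0.0141
t 14.22 pos [ 0.5002 -0.0902  0.1357] q [-0.4   0.49  1.83  0.    0.79 -0.24] F [ 6.9  0.2 -5.8] M [ 0.35 -0.12  0.16] w 0.0141
yaw 1.415
turn units [ 0.32  0.08 -0.05] shift units [0.   0.18 0.01]
```

```bash
python3 -m crank '0.2 0 0 0 -0.22 0 1;0.15 0 0 0 -0.22 0 1;0 0 0 0 -0.08 0 1';  python3 go.py 0.5075 -0.0912 0.1356 1.42
```

```text
time: 14.6
position: [0.492, -0.089, 0.1363]
tool_rot: [0.761, 0.649, 0.006, 0.012]
ft_force: [10.1, 2.3, -6.0]
grip_width: 0.0135
t 14.6 pos [ 0.492  -0.089   0.1363] q [-0.4   0.49  1.85 -0.    0.78 -0.24] F [10.1  2.3 -6. ] M [ 0.48 -0.84  0.29] w 0.0135
yaw 1.413
turn units [ 0.29  0.08 -0.08] shift units [0.01 0.39 0.03]
```

```bash
python3 -m crank '0.1 0 0 0 -0.12 0 1;0 0 0 0 -0.12 0 1';  python3 go.py 0.5075 -0.0912 0.1356 1.42;  python3 -m crank '0 -0.15 0 0.01 -0.12 -0.1 1;0 -0.25 0 0.015 -0.1 -0.16 1;0 -0.3 0 0.02 -0.1 -0.2 1';  python3 go.py 0.5075 -0.0912 0.1356 1.42
```

```text
time: 14.85
position: [0.4909, -0.0888, 0.1368]
tool_rot: [0.761, 0.649, 0.008, 0.015]
ft_force: [10.3, 1.2, -5.7]
grip_width: 0.0138
t 14.85 pos [ 0.4909 -0.0888  0.1368] q [-0.4   0.48  1.85  0.    0.77 -0.25] F [10.3  1.2 -5.7] M [ 0.39 -0.52  0.26] w 0.0138
yaw 1.412
turn units [ 0.39  0.08 -0.09] shift units [0.01 0.42 0.04]
time: 15.22
position: [0.49, -0.0862, 0.1555]
tool_rot: [0.761, 0.647, -0.007, 0.045]
ft_force: [13.7, 2.2, -7.1]
grip_width: 0.0142
t 15.22 pos [ 0.49   -0.0862  0.1555] q [-0.36  0.44  1.86 -0.08  0.77 -0.15] F [13.7  2.2 -7.1] M [ 0.51 -0.43  0.31] w 0.0142
yaw 1.406
turn units [ 0.67  0.79 -0.14] shift units [-0.02  0.42  0.52]
```

```bash
python3 -m crank '0.15 -0.5 0 0.03 -0.06 -0.35 1;0.1 -0.5 0 0.03 -0.05 -0.35 1;0.1 -0.5 0 0.03 -0.05 -0.35 1;0.1 -0.5 0 0.03 -0.05 -0.35 1';  python3 go.py 0.5075 -0.0912 0.1356 1.42
```

```text
time: 15.72
position: [0.4945, -0.0724, 0.2108]
tool_rot: [0.758, 0.641, -0.078, 0.096]
ft_force: [9.8, 1.4, -9.3]
grip_width: 0.0142
t 15.72 pos [ 0.4945 -0.0724  0.2108] q [-0.22  0.38  1.78 -0.3   0.94  0.12] F [ 9.8  1.4 -9.3] M [ 0.3  -0.41  0.59] w 0.0142
yaw 1.398
turn units [ 0.51  2.79 -0.18] shift units [0.06 0.31 1.94]
```

```bash
python3 -m crank '0.1 -0.5 0 0.03 -0.03 -0.35 1;0.1 -0.5 0 0.03 -0.03 -0.35 1;0.1 -0.4 0 0.03 -0.03 -0.28 1;0 -0.2 0 0.02 -0.03 -0.15 1;0 0 0 0 0 0 1';  python3 go.py 0.5075 -0.0912 0.1356 1.42
```

```text
time: 16.35
position: [0.5039, -0.0548, 0.2522]
tool_rot: [0.746, 0.637, -0.133, 0.142]
ft_force: [6.8, -3.7, -6.6]
grip_width: 0.0143
t 16.35 pos [ 0.5039 -0.0548  0.2522] q [-0.1   0.37  1.7  -0.44  1.09  0.27] F [ 6.8 -3.7 -6.6] M [-0.23  0.12  0.31] w 0.0143
yaw 1.405
turn units [ 0.49  4.45 -0.07] shift units [0.29 0.1  3.04]
```

```bash
python3 -m crank '0 0 0 0 0 -0.08 1;0 0 0 0 0 0 1;0 0 0 0 0 0 1;0 0 0 0 0 0 1;0 0 0 0 0 0 1';  python3 go.py 0.5075 -0.0912 0.1356 1.42;  python3 -m crank '0 0 0 0 0 0 1;0 0 0 0 0 0 1;0 0 0 0 0 0 1;0 0 0 0 0 0 1';  python3 go.py 0.5075 -0.0912 0.1356 1.42
python3 - <<'E'
from h import *
from rig import viewer
p=viewer.camera("side")
cv2.imwrite("pics/s3.png",cv2.resize(p["img"][120:300,170:370,::-1],None,fx=4,fy=3.3,interpolation=cv2.INTER_CUBIC))
p=viewer.camera("top")
cv2.imwrite("pics/t3.png",p["img"][:,:,::-1])
E
```

```text
time: 16.98
position: [0.5076, -0.0564, 0.2504]
tool_rot: [0.743, 0.64, -0.133, 0.143]
ft_force: [4.9, -3.5, -4.8]
grip_width: 0.014
t 16.98 pos [ 0.5076 -0.0564  0.2504] q [-0.1   0.37  1.7  -0.45  1.09  0.26] F [ 4.9 -3.5 -4.8] M [ 0.13  0.28 -0.02] w 0.014
yaw 1.413
turn units [0.5  4.48 0.02] shift units [ 0.3  -0.    2.99]
time: 17.48
position: [0.5094, -0.0584, 0.2473]
tool_rot: [0.743, 0.64, -0.133, 0.143]
ft_force: [5.4, -3.1, -3.1]
grip_width: 0.0141
t 17.48 pos [ 0.5094 -0.0584  0.2473] q [-0.1   0.38  1.7  -0.45  1.08  0.26] F [ 5.4 -3.1 -3.1] M [ 0.35  0.33 -0.08] w 0.0141
yaw 1.412
turn units [0.5  4.47 0.02] shift units [ 0.3  -0.05  2.89]
```

View pics/s3.png

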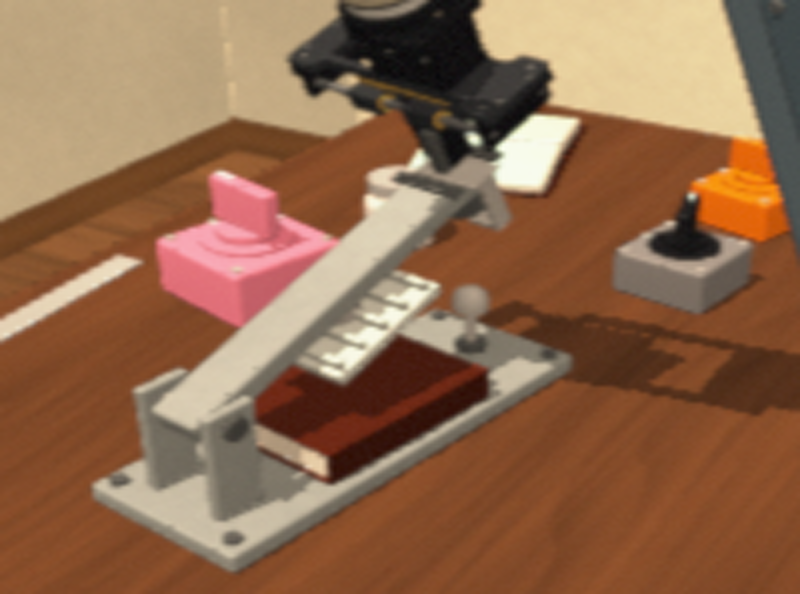

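View pics/t3.png

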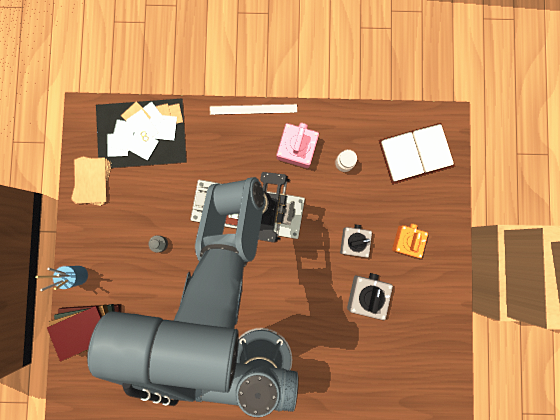

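```bash
python3 -m crank '0 -0.1 0 0.01 0 -0.15 1;0 -0.1 0 0 0 -0.12 1;0 0 0 0 0 -0.06 1;0 0 0 0 0 -0.03 1;0 0 0 0 0 -0.03 1';  python3 go.py 0.5075 -0.0912 0.1356 1.42;  python3 -m crank '0 0 0 0 0 -0.03 1;0 0 0 0 0 -0.03 1;0 0 0 0 0 -0.03 1';  python3 go.py 0.5075 -0.0912 0.1356 1.42
```

```text
time: 18.2
position: [0.5101, -0.0535, 0.2562]
tool_rot: [0.742, 0.639, -0.141, 0.146]
ft_force: [5.3, -1.8, -6.0]
grip_width: 0.0139
t 18.2 pos [ 0.5101 -0.0535  0.2562] q [-0.08  0.38  1.68 -0.46  1.11  0.27] F [ 5.3 -1.8 -6. ] M [0.02 0.27 0.09] w 0.0139
yaw 1.415
turn units [0.44 4.66 0.04] shift units [ 0.33 -0.04  3.14]
time: 18.58
position: [0.5103, -0.0536, 0.2562]
tool_rot: [0.741, 0.64, -0.142, 0.145]
ft_force: [4.7, -3.1, -5.2]
grip_width: 0.0139
t 18.57 pos [ 0.5103 -0.0536  0.2562] q [-0.08  0.38  1.68 -0.46  1.12  0.27] F [ 4.7 -3.1 -5.2] M [0.05 0.16 0.02] w 0.0139
yaw 1.417
turn units [0.41 4.67 0.05] shift units [ 0.33 -0.04  3.14]
```

Steady: the beam is at about 0.41 rad and the fingers are still closed on the tab. Handing in.

Run:
```python
from rig import robot
print(robot.hand_in()); o=robot.get_obs(); print(o["time"],o["position"],o["grip_width"],o["ft_force"])
```

```text
the job is handed in; nothing more can be done
None
the job is handed in; nothing more can be done
```

The job is done and handed in after about 18.6 s; no verdict is reported.

- **Isolator:** I turned the bar of the smaller grey box about 1.25 rad clockwise by the tool's turn. At the stop the moment rose to 0.54 N m, and the top picture shows the white line at the off mark.
- **Latch:** I pinched the tab and pulled it about 16 mm towards the robot's side, with the beam down. The pull of about 10 N fits the spring.
- **Beam:** I lifted the free end about 12 cm, to an estimated 0.41 rad. The gripper still holds the tab at 40 N grip, opening 13.9 mm.

**Last checks:** The last two readings, about 0.4 s apart, were steady to 0.2 mm. With rows that did not move, the beam had sagged about 5 mm, so I raised it again before handing in. The force at the tool was about 5 N downward, plus about 5 N sideways from the latch spring.

In the pictures taken before the final small raise, the book looked undisturbed, and the jar and weight were where they started. I judged that by eye and did not measure it. After handing in, the state could no longer be read.

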